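# Right the tipped bottle, then draw the rack's sprung end stop out to its mark and hold

## Task

One of the three square bottles has tipped over across the bottle rack: stand it upright again in the rack's lane, on the lane floor in the gap between its lips, in line with the two standing bottles, and let go of it. Then pull the rack's sprung end stop out until its little steel pointer is level with the brass mark on the scale bar, and finish while still gripping it there against the spring, so that another bottle can be loaded: the program ends holding. Do not shift or tip the two standing bottles or the loupe, dish and screwdriver lying about.

Things in the scene. Friction and masses are not known exactly. Their poses are not given: they have to be found in the camera images.
- rack: Fixed wooden bottle rack, placed and turned differently each time. Origin on the bench under the lane's centre line; y runs along the lane, x across it (away from the robot), z up. The sprung end stop is at the -y end; an end wall (y 155 to 165 mm, 45 mm high) closes the +y end. The base board is 60 mm wide, y -295 to 165 mm. A bare aluminium strip 6 mm high lies beside it, x 30 to 102 mm.
- lane (a point): Centre of the lane floor at rack (0, 0), 5 mm above the bench, axes as the rack. Two low lips run along it, rack y -155 to 160 mm, tops 9 mm above the bench, inner faces at x -26 and +26, outer faces at -30 and +30 mm. Three bottle places on the centre line at rack y -85, 0 and +85 mm; the tipped bottle may lie at any one of them, the standing ones are at the other two.
- barrel (a point): Middle of the dark steel spring barrel beyond the lane, at rack (64, 5) mm, 18 mm above the bench: fixed, 16 mm thick, along y -140 to 150 mm, its top 26 mm above the bench. The end stop's rod slides out of its -y end.
- tipped: The tipped bottle: plain white, square body 36 x 36 x 66 mm, round black cap 22 mm wide, 14 mm high; 110 g (x 0.7 to 1.4). Origin mid square body, z axis to the cap. Starts lying across the lane on the two lips, cap away from the robot (z roughly along the rack's +x, up to 17 degrees off), origin 27 mm above the bench. Standing in the lane its origin is 38 mm above the bench.
- neighbour_a: One of the two standing bottles, identical to the tipped one; origin at the middle of its square body, z axis to the cap. Stands in the lane, turned up to 15 degrees.
- neighbour_b: The other standing bottle, identical.
- endstop: Sprung end stop: upright aluminium plate across the lane's -y end, 50 mm wide (x), 10 mm thick (y), 7 to 61 mm above the bench, joined at its +x side to a 10 mm rod. Origin on the bench below the plate's centre, axes as the rack. Slides along the rack's -y: origin at y -170 mm at rest, -270 mm fully out. The spring pulls back with about 4 N at rest plus 0.8 N per 10 mm; let go, it returns.
- plate_top (a point): Middle of the end stop plate's top edge, 61 mm above the bench; the plate is pinched from above here, fingers closing along the rack's y.
- pointer (a point): Tip of the small steel pointer on the +x side of the end stop, level with the plate's centre in rack y, 84 mm to the +x of it, 22 mm above the bench.
- mark: The length mark: fixed brass clip on a steel scale bar (rack x 86 to 102, y -285 to -150 mm, top 11 mm above the bench), with an upright fin 3 mm thick (y), 14 mm wide, top 36 mm above the bench. Origin in the fin's mid plane, 11 mm above the bench, axes as the rack. Set each time 40 to 70 mm in -y from the resting pointer. The pointer is at the mark when both have the same rack y.
- loupe: Bystander: black eye loupe, 40 mm wide, 36 mm high, standing beyond the rack; origin under its centre.
- dish: Bystander: clear open dish, 64 mm wide, 22 mm high, to the right of the rack; origin under its centre.
- driver: Bystander: screwdriver 150 mm long lying on the near right of the bench; origin under its middle.
There are look-alikes about, which are no part of the job. What is shaped like the tipped but red is not meant.

How it is judged:
On the way, in this order (a step that is already met when the one before it is completed fails the run):
1. the tipped bottle stands upright in the lane, let go, with the end stop still at rest (angle between each of tipped, neighbour_a, neighbour_b's own z axis and vertical below 0.1 rad and z of tipped in the frame of rack between 0.034 and 0.042 m and x of tipped in the frame of rack between -0.014 and 0.014 m and y of tipped in the frame of rack between -0.145 and 0.145 m and linear speed of tipped below 0.02 m/s and contact force between tipped and the fingers below 0.5 N and contact force between tipped and the arm below 0.5 N and y of endstop in the frame of rack above -0.18 m), for 0.2 s.
2. the gripped end stop's pointer is at the mark (y of pointer in the frame of mark between -0.005 and 0.005 m and contact force between endstop and the fingers above 2 N), for 0.2 s.
At the end, for the whole second after the job is handed in: The fingers still hold the end stop (over 2 N), at rest, its pointer within 5 mm of the mark along the rack, no bottle propping it; the once tipped bottle stands (within 0.10 rad) on the lane floor, within 14 mm of its centre line, untouched; both neighbours stand (all of step 2 and angle between each of tipped, neighbour_a, neighbour_b's own z axis and vertical below 0.1 rad and z of tipped in the frame of rack between 0.034 and 0.042 m and x of tipped in the frame of rack between -0.014 and 0.014 m and y of tipped in the frame of rack between -0.145 and 0.145 m and linear speed of tipped below 0.02 m/s and contact force between tipped and the fingers below 0.5 N and contact force between tipped and the arm below 0.5 N and linear speed of endstop below 0.01 m/s and contact force between endstop and tipped below 0.5 N and contact force between endstop and neighbour_a below 0.5 N and contact force between endstop and neighbour_b below 0.5 N); the arm keeps its last pose, push and grip.
It fails at once if a bystander (standing bottle) is shifted by more than 25 mm (distance of neighbour_a from where it was at the start of the episode above 0.025 m).
It fails at once if a bystander (standing bottle) is shifted by more than 25 mm (distance of neighbour_b from where it was at the start of the episode above 0.025 m).
It fails at once if a bystander (loupe) is shifted by more than 25 mm (distance of loupe from where it was at the start of the episode above 0.025 m).
It fails at once if a bystander (clear dish) is shifted by more than 25 mm (distance of dish from where it was at the start of the episode above 0.025 m).
It fails at once if a bystander (screwdriver) is shifted by more than 25 mm (distance of driver from where it was at the start of the episode above 0.025 m).
It also fails if it takes over 58 s, if anything falls off the work surface, if the arm or the gripper's body presses on something with over 40 N, if the wrist force passes 120 N, or if a joint passes its speed limit or range.

## Robot

A 6-joint arm with a two-finger parallel gripper is mounted at the origin on the work surface. World frame = base frame: x ahead of the robot, y to its left, z up, the work surface at z = 0. Lengths are in m, angles in rad, forces in N, time in s.
With the tool pointing down it reaches from about 0.425 to 0.95 m from the base axis. Payload 14.7 kg.
Tool frame: the origin (TCP) lies on the centre line of the jaws, within the pads' length; the fingertips stand 14 mm ahead of it and the grasp point (between the pads) lies 5 mm behind it; z points along the fingers, y is the direction in which the jaws open and shut (so a half turn about z gives the same grasp; the last joint's range is limited). The gripper opens to 85 mm and grips with 20 to 120 N. Pads are 22 mm wide; open, the fingers measure 114 mm over their backs; the gripper's body (76 mm by 85 mm) begins 54 mm behind the grasp point. The pads swing forward as they close: fully open they stand 13 mm farther back than shut.
Start: joints at [1.255, 0.48, 1.596, -0, 1.065, -0.047], TCP at [0.173, 0.627, 0.245] pointing down, gripper open.
Joint ranges: [-2.75, 2.75], [-0.82, 2.05], [0.23, 2.67], [-1.56, 4.7], [0.09, 2.69], [-2.92, 2.92]. Speed limits (rad/s): [1.89, 1.89, 2.39, 3.01, 3.01, 3.01].

## Interface

Orientations are given as [roll, pitch, yaw] about the fixed x, y, z axes, in that order (R = Rz(yaw) Ry(pitch) Rx(roll)).
In Python, from workcell import env, vision gives the robot as it stands.
- The arm moves only by the tool jog_arm, never from a script. Its argument "deltas" is text: rows parted by semicolons, each of 7 numbers parted by spaces: the opening in per cent of the stroke, from 0 (shut) to 100 (fully open), then the shift along the tool's x, y, z in cm, then the turn, a rotation vector about the tool's x, y, z in degrees. A call has 1 to 20 rows; each row shifts and turns the commanded pose from where the row before left it, along the tool's axes as they then stand; what a row does not reach is not made up. A row lasts 1/8 s, in which the tool goes at most 62.5 mm and 10.7 degrees, less where a joint would pass 70% of its speed; a pose out of reach is approached as far as the arm can. A call is refused whole if a number of a shift passes 6.25 or a number of a turn 10.7, either way. A call with a gripper value outside its range is refused whole. The fingers move at their own pace and stop on an object; "force" is the grip in N (left out, the last holds). Time passes only in rows, so rows that do not move let the fingers close. It gives the time, the measured TCP pose, the force and the opening at its end, in the units of the state.
- env.sense(): the state, without advancing time (a new reading comes with each control period).
- vision.grab_frame(name): name is "scene" or "top" or "wrist"; returns (picture, depth): 480x640x3 uint8, blue, green, red; 480x640 float32, m along the optical axis (not along the pixel's ray), 0 where there is no reading.
- vision.calibration(name): a dict with "mtx" (3x3 intrinsics, pixels), "view" (4x4, takes a point from world to camera coordinates). Camera axes: x right, y down, z forward; pixel columns grow to the right and rows downward; lengths in m; the calibration is good to about 2 mm. The wrist camera is an equidistant fisheye: a pixel r from the principal point sees the ray r / f radians off the axis. A picture is of the moment at which its call begins: read the wrist's pose just before it. calibration takes no time and is no camera call; for the wrist camera it gives the pose at the moment of the call.
- env.close_job(): hands the job in, once; it reports no verdict.
The state is a dict: "time_s": time; "joint_positions": joint angles; "joint_vel": joint speeds; "effort": joint torques, N m; "eef_pos": TCP position; "eef_rot": TCP orientation; "ft_force": force on the tool from outside, world axes, zero at the start; "wrist_torque": the same for the moment, N m; "finger_gap": finger opening in m.
Only numpy, scipy, OpenCV 4.12 (cv2) and the standard library are available. Lean on these libraries where they do the work, as an engineer would, in place of code of your own. Each camera call takes 0.05 s, during which the arm holds its last target. There are 200 camera calls.

## Working session

There is one attempt and no reset: what is moved stays moved. The work goes in short steps, Python scripts to look and compute and a tool call to move; the robot and the scene stay as the last step left them, time stands still between calls to the robot, and variables do not carry over. Pictures are saved under pics/ and viewed, about 8 in all and at most 12, crops included, and the job is handed in when it is done.

Besides the shell and the picture viewer there is one more tool, called after "Call:" as a command line: name --argument value ..., lists and objects as JSON in quotes. jog_arm: Moves the arm, as the interface text tells. Its arguments: {"type":"object","properties":{"deltas":{"type":"string"},"force":{"type":"number"}},"required":["deltas"]}

```bash
ls; mkdir -p pics
python3 - <<'E'
from workcell import env, vision
import cv2,numpy as np
for n in("scene","top"):
    im,d=vision.grab_frame(n); cv2.imwrite(f"pics/{n}0.png",im); np.save(f"pics/{n}0.npy",d)
    c=vision.calibration(n); print(n,np.round(c["mtx"],1).tolist(),np.round(c["view"],3).tolist(), (d>0).mean())
s=env.sense(); print({k:np.round(v,3) for k,v in s.items()})
E
```

```text
pics
scene [[460.3, 0.0, 319.5], [0.0, 460.3, 235.9], [0.0, 0.0, 1.0]] [[0.655, 0.755, 0.016, -0.314], [0.552, -0.464, -0.692, -0.309], [-0.515, 0.463, -0.721, 1.212], [0.0, 0.0, 0.0, 1.0]] 0.9959537760416667
top [[445.0, 0.0, 329.3], [0.0, 445.0, 243.9], [0.0, 0.0, 1.0]] [[0.006, -1.0, 0.011, -0.065], [-0.996, -0.007, -0.086, 0.538], [0.086, -0.011, -0.996, 1.004], [0.0, 0.0, 0.0, 1.0]] 0.9959733072916667
{'time_s': np.float64(0.1), 'joint_positions': array([ 1.255,  0.481,  1.597,  0.   ,  1.065, -0.047]), 'joint_vel': array([-0.   , -0.001, -0.002,  0.001,  0.001,  0.001]), 'effort': array([ 2.0000e-03, -9.5225e+01, -4.3104e+01, -0.0000e+00,  5.0000e-03,
        0.0000e+00]), 'eef_pos': array([0.172, 0.626, 0.245]), 'eef_rot': array([-3.141, -0.   ,  2.873]), 'ft_force': array([ 1.169, -0.219,  0.416]), 'wrist_torque': array([ 0.017, -0.007,  0.002]), 'finger_gap': np.float64(0.085)}
```

View pics/top0.png

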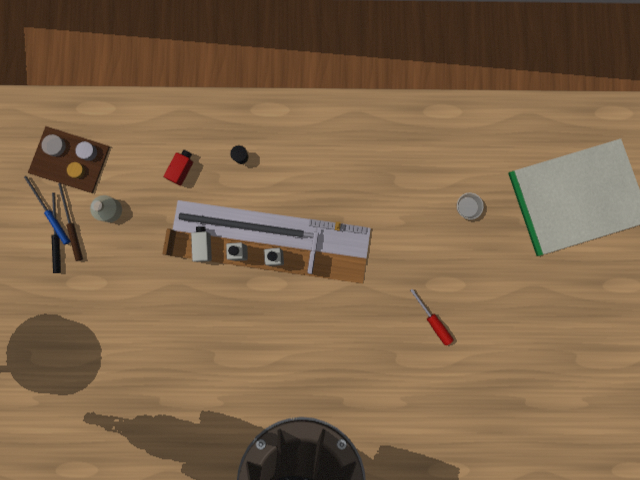

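View pics/scene0.png

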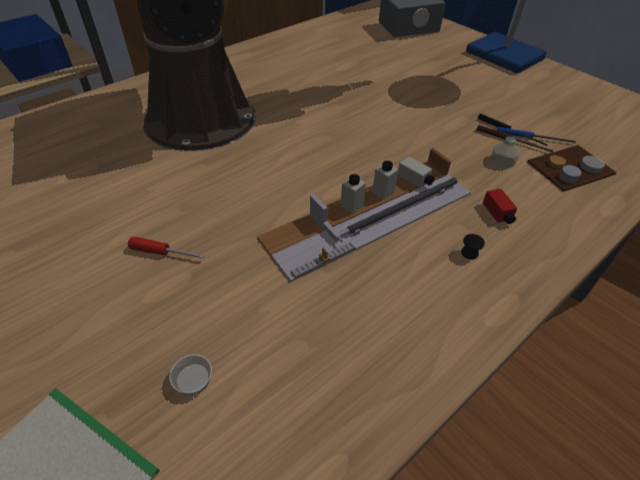

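The top view shows the white bottle tipped at the left (+y) place, around (200,244), with its cap at (200,229). The standing bottles' caps are at (235,250) and (273,256), the end-stop plate is near (314,255) and the brass mark near (338,227). The scene view agrees. The red bottle at (178,168) is the look-alike. Next I'll measure the rack and bottle.

```bash
cat > h.py <<'E'
import numpy as np, cv2
from workcell import env, vision
def ray_plane(name,uv,z,c=None):
    c=c or vision.calibration(name); K=c["mtx"];V=np.array(c["view"]);R,t=V[:3,:3],V[:3,3]
    uv=np.atleast_2d(np.float64(uv)); d=np.c_[uv,np.ones(len(uv))]@np.linalg.inv(K).T@R; o=-R.T@t
    return o+d*((z-o[2])/d[:,2])[:,None]
def cloud(name,d):
    c=vision.calibration(name);K=c["mtx"];V=np.array(c["view"])
    v,u=np.mgrid[:d.shape[0],:d.shape[1]]
    p=np.stack([(u-K[0,2])/K[0,0]*d,(v-K[1,2])/K[1,1]*d,d],-1)
    return (p-V[:3,3])@V[:3,:3]
E
python3 - <<'E'
from h import *
for n,roi in(("top",(150,180,390,300)),("scene",(240,140,490,300))):
    im=cv2.imread(f"pics/{n}0.png"); P=cloud(n,np.load(f"pics/{n}0.npy"))
    x0,y0,x1,y1=roi; M=np.zeros(im.shape[:2],bool); M[y0:y1,x0:x1]=1
    g=im.max(2); hsv=cv2.cvtColor(im,cv2.COLOR_BGR2HSV)
    z=P[...,2]
    def blobs(m,lab,mn=8):
        k,l,st,c=cv2.connectedComponentsWithStats((m&M).astype(np.uint8))
        for i in range(1,k):
            if st[i,4]>=mn:
                q=P[l==i]; print(n,lab,st[i,4],np.round(c[i],1),"med",np.round(np.median(q,0),4),"min",np.round(q.min(0),3),"max",np.round(q.max(0),3))
                if lab=="dark" and st[i,4]>200:
                    r=cv2.minAreaRect(np.argwhere(l==i)[:,::-1].astype(np.float32)); b=cv2.boxPoints(r); print(r, np.round(ray_plane(n,b,.022),4).tolist())
    blobs((z>.075)&(z<.1),"tops"); blobs((z>.03)&(z<.07),"mid"); blobs(g<62,"dark",15)
    blobs((hsv[...,0]>15)&(hsv[...,0]<30)&(hsv[...,1]>140)&(g>110),"brass",3)
    cv2.imwrite(f"pics/{n}c.png",cv2.resize(im[y0:y1,x0:x1],None,fx=3,fy=3,interpolation=cv2.INTER_CUBIC))
# strip by low sat
    m=((hsv[...,1]<60)&(g>90)&M&(z<.012)).astype(np.uint8); k,l,st,c=cv2.connectedComponentsWithStats(m); i=1+st[1:,4].argmax()
    b=cv2.boxPoints(cv2.minAreaRect(np.argwhere(l==i)[:,::-1].astype(np.float32))); print("strip",st[i,4],np.round(ray_plane(n,b,.006),4).tolist())
E
```

```text
top tops 85 [233.3 249.7] med [0.5189 0.1471 0.0844] min [0.51  0.137 0.076] max [0.53  0.159 0.089]
top tops 80 [271.7 255.3] med [0.5085 0.0631 0.0853] min [0.498 0.053 0.077] max [0.517 0.074 0.089]
top mid 15 [174.9 180.6] med [0.6827 0.2946 0.0334] min [0.679 0.289 0.03 ] max [0.684 0.305 0.037]
top mid 8 [337.6 223.8] med [ 0.5836 -0.0811  0.0347] min [ 0.579 -0.081  0.032] max [ 0.591 -0.079  0.038]
top mid 557 [200.  244.3] med [0.5345 0.2306 0.0441] min [0.499 0.211 0.03 ] max [0.577 0.252 0.049]
top mid 168 [167.4 241. ] med [0.5412 0.3044 0.0434] min [0.512 0.298 0.031] max [0.571 0.314 0.049]
top mid 15 [230.9 243.3] med [0.5353 0.1551 0.0694] min [0.531 0.144 0.067] max [0.538 0.167 0.07 ]
top mid 93 [241.1 252.1] med [0.5155 0.1309 0.0587] min [0.501 0.129 0.031] max [0.538 0.161 0.07 ]
top mid 86 [276.4 255.3] med [0.5132 0.0517 0.0676] min [0.49  0.044 0.03 ] max [0.527 0.083 0.07 ]
top mid 108 [311.  261.4] med [ 0.4961 -0.0208  0.0605] min [ 0.473 -0.027  0.031] max [ 0.522 -0.014  0.066]
top dark 24 [179.8 181.7] med [0.683  0.2889 0.0186] min [0.678 0.285 0.003] m
[... 3925 characters left out ...]
] min [ 0.68  -0.467  0.001] max [1.001 0.293 0.665]
scene dark 436 [471.7 246.1] med [0.7515 0.1427 0.0364] min [ 0.73  -0.467  0.001] max [1.001 0.169 0.665]
((471.60003662109375, 246.70001220703125), (21.187259674072266, 25.61444854736328), 18.43494987487793) [[0.7459, 0.1102, 0.022], [0.7166, 0.1745, 0.022], [0.7532, 0.1896, 0.022], [0.7803, 0.1254, 0.022]]
scene dark 33 [323.9 253.7] med [ 0.5838 -0.0808  0.0266] min [ 0.576 -0.467  0.017] max [ 1.001 -0.079  0.665]
scene dark 177 [323.  263.2] med [ 0.5884 -0.087   0.0071] min [ 0.574 -0.467  0.001] max [ 1.001 -0.015  0.665]
strip 1661 [[0.56, -0.0351, 0.006], [0.6045, 0.3257, 0.006], [0.6427, 0.2983, 0.006], [0.5942, -0.0491, 0.006]]
```

View pics/topc.png

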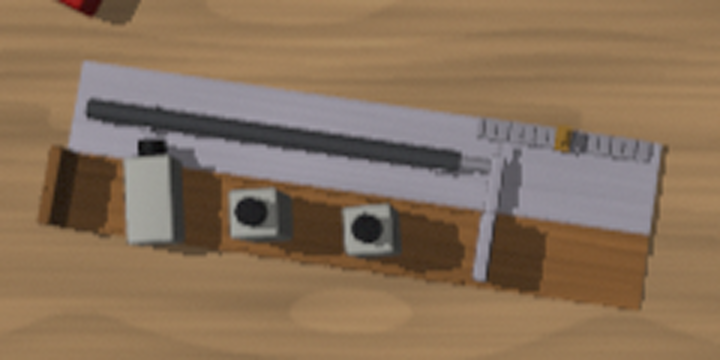

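Call:
jog_arm --deltas "100 -3.74 -2.39 0.2 0 0 -1.2;100 -3.74 -2.39 0.2 0 0 0;100 -3.74 -2.39 0.2 0 0 0;100 -3.74 -2.39 0.2 0 0 0;100 -3.74 -2.39 0.2 0 0 0;100 -3.74 -2.39 0.2 0 0 0;100 -3.74 -2.39 0.2 0 0 0;100 -3.74 -2.39 0.2 0 0 0;100 -3.74 -2.39 0.2 0 0 0;100 -3.74 -2.39 0.2 0 0 0;100 -3.74 -2.39 0.2 0 0 0;100 -3.74 -2.39 0 0 0 0;100 0 0 0 0 0 -7;100 0 0 0 0 0 -7;100 0 0 0 0 0 0" --force 60

```text
time_s: 1.98
eef_pos: [0.5365, 0.2377, 0.223]
eef_rot: [-3.141, -0.001, 3.137]
ft_force: [-0.5, 0.0, -0.6]
finger_gap: 0.0854
```

Run:
```python
from h import *
s=env.sense(); print({k:np.round(s[k],3).tolist() for k in("time_s","joint_positions","eef_pos","eef_rot","ft_force")})
Q=[]
for n in("top","scene"):
    im=cv2.imread(f"pics/{n}0.png");P=cloud(n,np.load(f"pics/{n}0.npy")).reshape(-1,3)
    g=im.reshape(-1,3).max(1)
    m=(abs(P[:,2]-.045)<.0035)&(abs(P[:,0]-.535)<.05)&(abs(P[:,1]-.231)<.03)&(g>90)
    q=P[m,:2];Q.append(q);print(n,m.sum(),cv2.minAreaRect((q*1000).astype(np.float32)),np.median(P[m,2]))
print(cv2.minAreaRect((np.vstack(Q)*1000).astype(np.float32)))
c=vision.calibration("wrist"); im,d=vision.grab_frame("wrist"); cv2.imwrite("pics/w1.png",im);np.save("pics/w1.npy",d)
print(np.round(c["mtx"],1).tolist(),np.round(c["view"],3).tolist())
```

```text
{'time_s': 1.975, 'joint_positions': [0.365, 0.416, 1.769, 0.0, 0.958, -1.201], 'eef_pos': [0.537, 0.238, 0.223], 'eef_rot': [-3.141, -0.001, 3.137], 'ft_force': [-0.505, 0.044, -0.617]}
top 415 ((531.0072631835938, 232.43898010253906), (64.70247650146484, 34.801109313964844), 4.6702165603637695) 0.04465014107289502
scene 263 ((530.3868408203125, 232.2633819580078), (65.3051528930664, 35.43583679199219), 1.9570164680480957) 0.04688712084733088
((530.48583984375, 232.40638732910156), (65.06910705566406, 36.126136779785156), 3.3664493560791016)
[[371.6, 0.0, 323.7], [0.0, 371.6, 237.4], [0.0, 0.0, 1.0]] [[0.005, 1.0, -0.0, -0.24], [0.962, -0.005, 0.273, -0.544], [0.273, -0.002, -0.962, 0.211], [0.0, 0.0, 0.0, 1.0]]
```

View pics/w1.png

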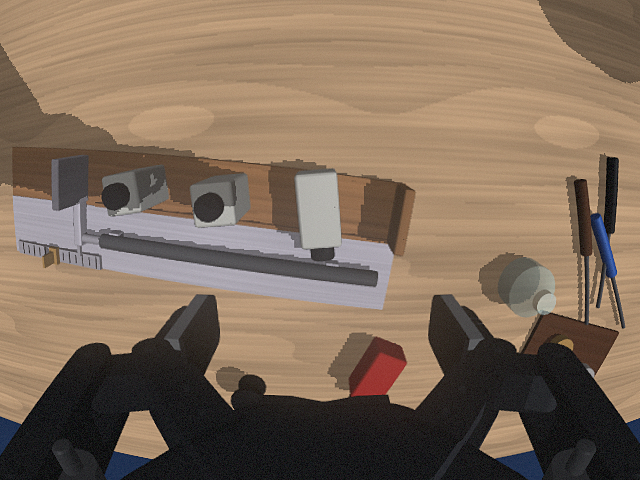

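The wrist view shows the tipped bottle at about (319,212), its cap at (323,254), and both neighbours clear of it. The bottle has to turn 90° about its lateral axis. I'll check in free air how far the tool can tilt forward here, then split the turn between the pick and the place.

Call:
jog_arm --deltas "70 0 0 4 0 0 7.4;70 0 0 3 0 0 0;70 0 0 0 0 -10 0;70 0 0 0 0 -10 0;70 0 0 0 0 -10 0;70 0 0 0 0 -10 0;70 0 0 0 0 0 0;70 0 0 0 0 0 0"

```text
time_s: 3.02
eef_pos: [0.5414, 0.2176, 0.1515]
eef_rot: [-3.082, 0.445, 3.001]
ft_force: [1.3, 0.0, -0.3]
finger_gap: 0.0598
```

```bash
cat >> h.py <<'E'
from scipy.spatial.transform import Rotation as Rot
def st():
    s=env.sense(); R=Rot.from_euler("xyz",s["eef_rot"]).as_matrix()
    print({k:np.round(s[k],3).tolist() for k in("time_s","joint_positions","eef_pos","ft_force","finger_gap")}); print(np.round(R,3).tolist()); return np.array(s["eef_pos"]),R
E
python3 -c "
from h import *
st()"
```

```text
{'time_s': 3.025, 'joint_positions': [0.522, 0.428, 2.119, -0.886, 0.414, -0.105], 'eef_pos': [0.541, 0.218, 0.151], 'ft_force': [1.275, 0.008, -0.289], 'finger_gap': 0.06}
[[-0.894, 0.165, 0.417], [0.126, 0.985, -0.12], [-0.43, -0.054, -0.901]]
```

Call:
jog_arm --deltas "70 0 0 0 0 -5 0;70 0 0 0 0 -5 0;70 0 0 0 0 -5 0;70 0 0 0 0 -5 0;70 0 0 0 0 0 0"

```text
time_s: 3.65
eef_pos: [0.5427, 0.2304, 0.1734]
eef_rot: [-3.026, 0.714, 3.026]
ft_force: [0.1, -0.6, 0.8]
finger_gap: 0.0599
```

```bash
python3 -c "
from h import *
st()"
```

```text
{'time_s': 3.65, 'joint_positions': [0.686, 0.455, 2.219, -1.557, 0.579, 0.689], 'eef_pos': [0.543, 0.23, 0.173], 'ft_force': [0.08, -0.596, 0.78], 'finger_gap': 0.06}
[[-0.751, 0.189, 0.633], [0.087, 0.978, -0.189], [-0.655, -0.087, -0.751]]
```

```bash
cat >> h.py <<'E'
def Rtool(az,tilt):   # az: deg of bottle/rack x dir; tilt>0 = back (pointing to robot)
    a,t=np.radians([az,tilt]); b=np.array([np.cos(a),np.sin(a),0]);u=np.array([0,0,1.])
    z=-np.cos(t)*u-np.sin(t)*b; y=np.array([-np.sin(a),np.cos(a),0]); return np.c_[np.cross(y,z),y,z]
def go(R1,p1):
    p,R=st(); print("rotvec deg",np.round(np.degrees(Rot.from_matrix(R.T@R1).as_rotvec()),2)); print("then shift cm in new tool axes",np.round((R1.T@(p1-p))*100,2),"| in old",np.round((R.T@(p1-p))*100,2))
E
python3 -c "
from h import *
R1=Rtool(3,48); a=np.radians(3);b=np.array([np.cos(a),np.sin(a),0])
G=np.array([.5306,.2324,.034])+.008*b; T=G+.005*R1[:,2]; print(T)
go(R1,T-.10*R1[:,2])"
```

```text
[0.5348784  0.23262422 0.03065435]
{'time_s': 3.65, 'joint_positions': [0.686, 0.455, 2.219, -1.557, 0.579, 0.689], 'eef_pos': [0.543, 0.23, 0.173], 'ft_force': [0.08, -0.596, 0.78], 'finger_gap': 0.06}
[[-0.751, 0.189, 0.633], [0.087, 0.978, -0.189], [-0.655, -0.087, -0.751]]
rotvec deg [ -4.56  87.95 -15.72]
then shift cm in new tool axes [-10.09   0.27   0.13] | in old [0.04 2.52 9.78]
```

Call:
jog_arm --deltas "70 0 0 0 -0.3 5 -1;70 0 0 0 -0.3 5 -1;70 0 0 0 -0.3 5 -1;70 0 0 0 -0.3 5 -1;70 0 0 0 -0.3 5 -1;70 0 0 0 -0.3 5 -1;70 0 0 0 -0.3 5 -1;70 0 0 0 -0.3 6 -1;70 0 0 0 -0.3 6 -1;70 0 0 0 -0.3 6 -1;70 0 0 0 -0.3 7 -1;70 0 0 0 -0.3 7 -1;70 0 0 0 -0.3 7 -1;70 0 0 0 -0.3 7 -1;70 0 0 0 -0.4 7 -1.7;70 0 0 0 0 0 0"

```text
time_s: 5.65
eef_pos: [0.5435, 0.2267, 0.1701]
eef_rot: [-3.122, -0.808, -3.112]
ft_force: [0.3, -0.8, -0.0]
finger_gap: 0.0594
```

```bash
python3 -c "
from h import *
R1=Rtool(3,48); T=np.array([.5349,.2326,.0306])
go(R1,T-.10*R1[:,2])"
```

```text
{'time_s': 5.65, 'joint_positions': [0.256, 0.921, 1.204, 0.148, 1.813, -1.377], 'eef_pos': [0.543, 0.227, 0.17], 'ft_force': [0.322, -0.797, -0.049], 'finger_gap': 0.059}
[[-0.691, -0.044, -0.722], [-0.02, 0.999, -0.041], [0.723, -0.014, -0.691]]
rotvec deg [-0.18  1.69 -0.92]
then shift cm in new tool axes [-9.81  0.64 -0.05] | in old [-9.8   0.8   0.23]
```

Call:
jog_arm --deltas "70 0 0 0 -0.2 1.7 -0.9;70 -2.45 0.16 0 0 0 0;70 -2.45 0.16 0 0 0 0;70 -2.45 0.16 0 0 0 0;70 -2.45 0.16 0 0 0 0;70 0 0 2 0 0 0;70 0 0 2 0 0 0;70 0 0 0 0 0 0"

```text
time_s: 6.65
eef_pos: [0.5772, 0.2355, 0.0736]
eef_rot: [-3.137, -0.836, -3.09]
ft_force: [-0.2, 0.4, 0.3]
finger_gap: 0.0598
```

```bash
python3 -c "
from h import *
R1=Rtool(3,48); T=np.array([.5349,.2326,.0306])
go(R1,T)
im,d=vision.grab_frame('wrist'); cv2.imwrite('pics/w2.png',im)"
```

```text
{'time_s': 6.65, 'joint_positions': [0.255, 1.092, 1.081, 0.15, 1.793, -1.4], 'eef_pos': [0.577, 0.236, 0.074], 'ft_force': [-0.227, 0.353, 0.295], 'finger_gap': 0.06}
[[-0.669, -0.055, -0.741], [-0.034, 0.999, -0.042], [0.742, -0.003, -0.67]]
rotvec deg [-0.21  0.08 -0.04]
then shift cm in new tool axes [-0.35 -0.07  6.03] | in old [-0.35 -0.05  6.03]
```

View pics/w2.png

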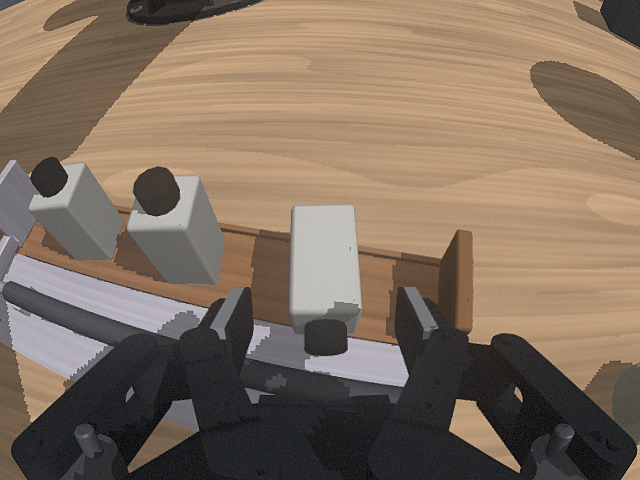

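The bottle, at (325,265), sits centred between the pads at x≈250 and 400. I'll advance and grip.

Call:
jog_arm --deltas "70 -0.1 0 2 0 0 0;70 -0.1 0 2 0 0 0;70 -0.1 0 1.5 0 0 0;70 -0.05 -0.05 0.5 0 0 0;70 0 0 0 0 0 0;0 0 0 0 0 0 0;0 0 0 0 0 0 0;0 0 0 0 0 0 0;0 0 0 0 0 0 0;0 0 0 0 0 0 0" --force 50

```text
time_s: 7.95
eef_pos: [0.5365, 0.2324, 0.0307]
eef_rot: [-3.136, -0.835, -3.092]
ft_force: [5.2, -0.2, 5.5]
finger_gap: 0.0356
```

```bash
python3 -c "
from h import *
st()"
```

```text
{'time_s': 7.95, 'joint_positions': [0.264, 1.091, 1.214, 0.153, 1.66, -1.412], 'eef_pos': [0.537, 0.232, 0.031], 'ft_force': [5.198, -0.154, 5.51], 'finger_gap': 0.036}
[[-0.67, -0.054, -0.74], [-0.033, 0.999, -0.042], [0.741, -0.004, -0.671]]
```

Call:
jog_arm --deltas "0 0.74 0 -0.67 0 0 0;0 2.2 0 -2 0 0 0;0 2.2 0 -2 0 0 0;0 2.2 0 -2 0 0 0;0 0 0 0 0 0 0"

```text
time_s: 8.57
eef_pos: [0.5376, 0.2332, 0.1336]
eef_rot: [-3.137, -0.831, -3.091]
ft_force: [0.3, 0.3, -0.8]
finger_gap: 0.0356
```

```bash
python3 -c "
from h import *
go(Rtool(-7.7,-33),np.array([.5365,.2324,.12]))"
```

```text
{'time_s': 8.575, 'joint_positions': [0.264, 0.968, 1.211, 0.156, 1.78, -1.393], 'eef_pos': [0.538, 0.233, 0.134], 'ft_force': [0.309, 0.344, -0.764], 'finger_gap': 0.036}
[[-0.673, -0.054, -0.737], [-0.034, 0.999, -0.042], [0.739, -0.003, -0.674]]
rotvec deg [ -1.67 -80.35  11.62]
then shift cm in new tool axes [ 0.82 -0.09  1.09] | in old [-0.93 -0.07  1.  ]
```

Call:
jog_arm --deltas "0 0 0 0 -0.1 -6 0.8;0 0 0 0 -0.1 -6 0.8;0 0 0 0 -0.1 -6 0.8;0 0 0 0 -0.1 -6 0.8;0 0 0 0 -0.1 -6 0.8;0 0 0 0 -0.1 -6 0.8;0 0 0 0 -0.1 -6 0.8;0 0 0 0 -0.1 -6 0.8;0 0 0 0 -0.1 -4 0.6;0 0 0 0 -0.1 -4 0.6;0 0 0 0 -0.1 -4 0.6;0 0 0 0 -0.1 -4 0.6;0 0 0 0 -0.1 -4 0.6;0 0 0 0 -0.1 -4 0.6;0 0 0 0 -0.1 -4 0.6;0 0 0 0 -0.1 -4 0.6;0 0 0 0 0 0 0;0 0 0 0 0 0 0"

```text
time_s: 10.82
eef_pos: [0.537, 0.2285, 0.1295]
eef_rot: [-3.123, 0.508, 3.025]
ft_force: [1.1, 0.4, -1.0]
finger_gap: 0.0351
```

```bash
python3 -c "
from h import *
go(Rtool(-7.7,-33),np.array([.5365,.2324,.12]))"
```

```text
{'time_s': 10.825, 'joint_positions': [0.543, 0.464, 2.196, -1.34, 0.327, 0.355], 'eef_pos': [0.537, 0.229, 0.13], 'ft_force': [1.085, 0.391, -0.994], 'finger_gap': 0.035}
[[-0.868, 0.125, 0.481], [0.101, 0.992, -0.075], [-0.487, -0.016, -0.873]]
rotvec deg [-0.54 -3.87  0.92]
then shift cm in new tool axes [0.6  0.38 0.75] | in old [0.54 0.39 0.78]
```

```bash
cat >> h.py <<'E'
Rp=Rot.from_euler("xyz",[-3.136,-.835,-3.092]).as_matrix(); bz=np.array([np.cos(.052),np.sin(.052),0]); bl=np.array([-bz[1],bz[0],0])
c0=np.array([.5306,.2324,.027]); pp=np.array([.5365,.2324,.0307])
BT=[Rp.T@(c0+s*bz+l*bl+h*np.array([0,0,1])-pp) for s,l,h in [(0,0,0),(.033,0,0),(.047,0,0),(-.033,.018,.018),(-.033,-.018,.018),(-.033,-.018,-.018),(-.033,.018,-.018),(.033,.018,.018),(.033,-.018,.018),(.033,-.018,-.018),(.033,.018,-.018)]]
O=np.array([.520,.1468]); ex=np.array([.991,-.1345]); ey=np.array([.1345,.991])
def bottle():
    p,R=st(); P=p+np.array(BT)@R.T; q=P[:,:2]-O; return P,np.c_[q@ex,q@ey,P[:,2]]*1000
E
python3 -c "
from h import *
P,K=bottle(); print(np.round(K,1).tolist())
im,d=vision.grab_frame('scene'); c=vision.calibration('scene'); V=np.array(c['view'])
q=P@V[:3,:3].T+V[:3,3]; uv=q@np.array(c['mtx']).T; uv=uv[:,:2]/uv[:,2:]
b=im[60:240,280:520]; b=cv2.resize(b,None,fx=3,fy=3,interpolation=cv2.INTER_CUBIC)
for i,p in enumerate((uv-[280,60])*3+1): cv2.circle(b,tuple(int(v) for v in p),3,(0,0,255) if i<3 else (0,255,0),-1)
cv2.imwrite('pics/s2.png',b)"
```

```text
{'time_s': 10.825, 'joint_positions': [0.543, 0.464, 2.196, -1.34, 0.327, 0.355], 'eef_pos': [0.537, 0.229, 0.13], 'ft_force': [1.085, 0.391, -0.994], 'finger_gap': 0.035}
[[-0.868, 0.125, 0.481], [0.101, 0.992, -0.075], [-0.487, -0.016, -0.873]]
[[8.1, 83.5, 123.0], [15.5, 84.1, 155.1], [18.7, 84.3, 168.7], [-17.1, 100.8, 94.6], [-16.6, 64.8, 95.1], [18.4, 65.2, 87.0], [18.0, 101.1, 86.5], [-2.2, 101.9, 158.9], [-1.8, 65.9, 159.4], [33.3, 66.2, 151.3], [32.8, 102.2, 150.8]]
```

View pics/s2.png

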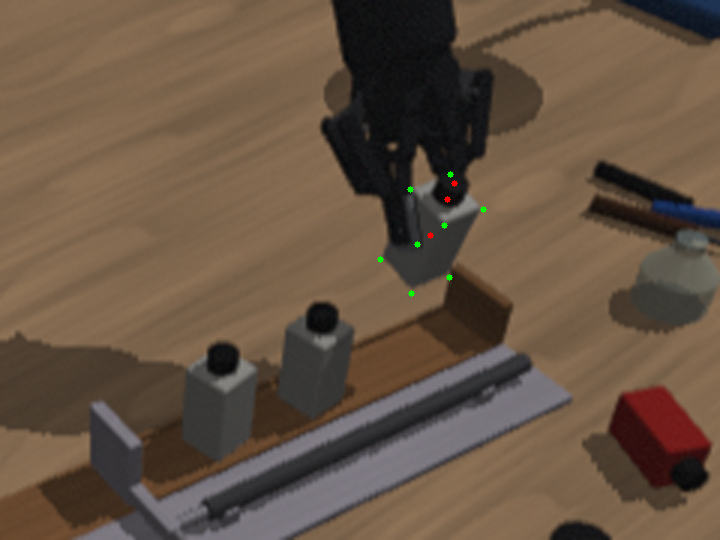

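The overlay puts the held bottle within about 2 mm of the prediction, leaning 13° with its bottom edge around (411,286) in the crop. Lowering now.

Call:
jog_arm --deltas "0 0.49 0.02 0.87 0 0 0;0 0.73 0.02 1.31 0 0 0;0 0.73 0.02 1.31 0 0 0;0 0.73 0.02 1.31 0 0 0;0 0.49 0.02 0.87 0 0 0;0 0 0 0 0 0 0;0 0 0 0 0 0 0"

```text
time_s: 11.75
eef_pos: [0.541, 0.2355, 0.0765]
eef_rot: [-3.108, 0.488, 3.024]
ft_force: [0.5, -0.2, -1.1]
finger_gap: 0.0352
```

```bash
python3 -c "
from h import *
P,K=bottle(); print(np.round(K,1).tolist())
im,d=vision.grab_frame('wrist'); cv2.imwrite('pics/w3.png',im)"
```

```text
{'time_s': 11.75, 'joint_positions': [0.552, 0.578, 2.186, -1.56, 0.323, 0.605], 'eef_pos': [0.541, 0.236, 0.077], 'ft_force': [0.528, -0.225, -1.09], 'finger_gap': 0.035}
[[-0.877, 0.133, 0.462], [0.103, 0.991, -0.088], [-0.469, -0.03, -0.883]]
[[11.0, 90.9, 69.9], [19.0, 91.8, 101.9], [22.5, 92.2, 115.5], [-14.6, 108.0, 41.8], [-14.5, 72.0, 42.8], [20.5, 71.9, 34.0], [20.3, 107.9, 33.0], [1.5, 109.8, 105.8], [1.7, 73.8, 106.8], [36.6, 73.7, 98.0], [36.4, 109.7, 97.0]]
```

Call:
jog_arm --deltas "0 0 -0.4 0 2.8 0.2 5.3;0 0 -0.4 0 2.8 0.2 5.3;0 0 0 0 0 0 0"

```text
time_s: 12.18
eef_pos: [0.5397, 0.2282, 0.077]
eef_rot: [-3.11, 0.488, 2.815]
ft_force: [0.6, 0.4, -1.3]
finger_gap: 0.0353
```

```bash
python3 -c "
from h import *
P,K=bottle(); print(np.round(K,1).tolist())"
```

```text
{'time_s': 12.175, 'joint_positions': [0.588, 0.592, 2.135, -1.279, 0.42, 0.546], 'eef_pos': [0.54, 0.228, 0.077], 'ft_force': [0.571, 0.353, -1.303], 'finger_gap': 0.035}
[[-0.837, 0.335, 0.434], [0.284, 0.942, -0.181], [-0.469, -0.028, -0.883]]
[[10.7, 83.1, 70.3], [18.8, 82.2, 102.3], [22.3, 81.9, 115.9], [-10.8, 105.2, 42.3], [-18.1, 69.9, 43.2], [16.1, 62.6, 34.4], [23.4, 97.9, 33.5], [5.4, 103.5, 106.3], [-1.9, 68.2, 107.2], [32.3, 61.0, 98.4], [39.5, 96.2, 97.4]]
```

Call:
jog_arm --deltas "0 0.35 0 0.5 0 0 0;0 0.35 0 0.5 0 0 0;0 0.35 0 0.5 0 0 0;0 0.35 0 0.5 0 0 0;0 0 0 0 0 0 0;0 0 0 0 0 0 0"

```text
time_s: 12.92
eef_pos: [0.5364, 0.228, 0.0523]
eef_rot: [-3.109, 0.487, 2.815]
ft_force: [0.2, -0.2, -1.6]
finger_gap: 0.0352
```

```bash
python3 -c "
from h import *
P,K=bottle(); print(np.round(K,1).tolist())"
```

```text
{'time_s': 12.925, 'joint_positions': [0.592, 0.639, 2.147, -1.407, 0.409, 0.69], 'eef_pos': [0.536, 0.228, 0.052], 'ft_force': [0.229, -0.175, -1.638], 'finger_gap': 0.035}
[[-0.837, 0.336, 0.433], [0.284, 0.942, -0.182], [-0.468, -0.029, -0.883]]
[[7.5, 82.3, 45.7], [15.6, 81.5, 77.7], [19.0, 81.2, 91.2], [-14.0, 104.4, 17.7], [-21.3, 69.2, 18.6], [12.8, 61.9, 9.8], [20.1, 97.1, 8.8], [2.2, 102.8, 81.6], [-5.1, 67.6, 82.6], [29.0, 60.3, 73.7], [36.3, 95.5, 72.8]]
```

Call:
jog_arm --deltas "0 0.1 0 0.18 0 0 0;0 0.08 0 0.15 0 0 0;0 0.06 0 0.11 0 0 0;0 0 0 0 0 0 0"

```text
time_s: 13.42
eef_pos: [0.5364, 0.2279, 0.0475]
eef_rot: [-3.109, 0.488, 2.815]
ft_force: [-1.7, -0.0, 4.5]
finger_gap: 0.0354
```

```bash
python3 -c "
from h import *
P,K=bottle(); print(np.round(K[[0,1,3,4,5,6]],1).tolist())
im,d=vision.grab_frame('scene'); b=cv2.resize(im[80:240,280:480],None,fx=4,fy=3.75,interpolation=cv2.INTER_CUBIC); 
w,_=vision.grab_frame('wrist'); b=np.hstack([cv2.resize(im[100:220,340:480],(400,343),interpolation=cv2.INTER_CUBIC),cv2.resize(w,(400,343))]); cv2.imwrite('pics/s3.png',b)"
```

```text
{'time_s': 13.425, 'joint_positions': [0.592, 0.649, 2.149, -1.434, 0.407, 0.719], 'eef_pos': [0.536, 0.228, 0.048], 'ft_force': [-1.665, -0.027, 4.496], 'finger_gap': 0.035}
[[-0.837, 0.336, 0.433], [0.284, 0.942, -0.182], [-0.469, -0.029, -0.883]]
[[7.5, 82.3, 40.9], [15.6, 81.5, 72.9], [-14.0, 104.4, 12.8], [-21.3, 69.1, 13.8], [12.8, 61.8, 5.0], [20.1, 97.1, 4.0]]
```

View pics/s3.png

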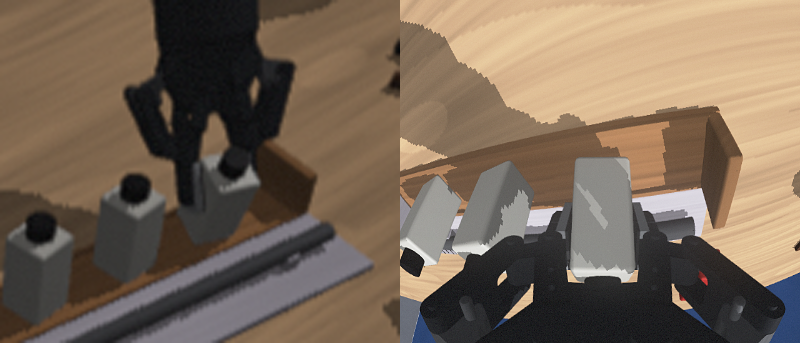

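The far bottom edge is on the lane floor (about 5 N contact) and the bottle leans 14°. That is inside its support, so it will rock upright. I'll release to a narrow opening.

Call:
jog_arm --deltas "46 0 0 0 0 0 0;50 0 0 0 0 0 0;54 0 0 0 0 0 0;60 0 0 0 0 0 0;60 0 0 0 0 0 0"

```text
time_s: 14.15
eef_pos: [0.5363, 0.2279, 0.0473]
eef_rot: [-3.109, 0.487, 2.815]
ft_force: [-0.1, -0.1, 0.3]
finger_gap: 0.0516
```

```bash
python3 -c "
from h import *
st()
im,d=vision.grab_frame('scene'); w,_=vision.grab_frame('wrist'); b=np.hstack([cv2.resize(im[100:220,340:480],(400,343),interpolation=cv2.INTER_CUBIC),cv2.resize(w,(400,343))]); cv2.imwrite('pics/s4.png',b)"
```

```text
{'time_s': 14.15, 'joint_positions': [0.592, 0.649, 2.149, -1.433, 0.407, 0.719], 'eef_pos': [0.536, 0.228, 0.047], 'ft_force': [-0.125, -0.1, 0.309], 'finger_gap': 0.052}
[[-0.837, 0.336, 0.433], [0.284, 0.942, -0.182], [-0.468, -0.029, -0.883]]
```

View pics/s4.png

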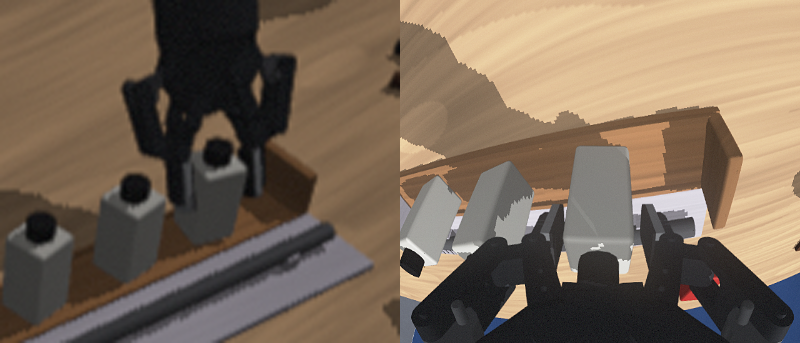

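The bottle is standing, with its cap at (217,150) in the left crop. I'll retreat along the tool axis.

Call:
jog_arm --deltas "60 0 0 -2 0 0 0;60 0 0 -3 0 0 0;60 0 0 -4 0 0 0;60 0 0 -4 0 0 0;60 0 0 0 0 0 0;60 0 0 0 0 0 0"

```text
time_s: 15.0
eef_pos: [0.4801, 0.2515, 0.162]
eef_rot: [-3.109, 0.488, 2.815]
ft_force: [-0.1, 0.5, -0.3]
finger_gap: 0.0514
```

Run:
```python
from h import *
O3=O
im,d=vision.grab_frame('scene');P=cloud('scene',d)
def rk(p): q=p[:2]-O; return np.round([q@ex*1000,q@ey*1000,p[2]*1000],1)
x,y,z=np.moveaxis(P,-1,0); g=im.max(2)
for yc in(-85,0,85):
    c=np.r_[O+ey*yc/1000]; n=(np.hypot(x-c[0],y-c[1])<.03)
    top=n&(z>.079)&(z<.092)&(g<70); sh=n&(z>.066)&(z<.075)&(g>80)
    print(yc,"cap",top.sum(),rk(np.median(P[top],0)) if top.any() else None,"z pct",np.percentile(z[n&(z>.05)&(z<.1)],[50,97]).round(4))
n=(z>.05)&(z<.066)&(abs((x-O[0])*ey[0]+(y-O[1])*ey[1]+.17)<.02)&(abs((x-O[0])*ex[0]+(y-O[1])*ex[1])<.04); print("plate",rk(np.median(P[n&(z>.058)],0)),rk(P[n].min(0)),rk(P[n].max(0)))
# target: plate top, tool down, jaws along rack y, x_tool=-ex
R1=Rtool(-7.7,0); T=np.r_[O+ey*-.170,.16]
go(R1,T)
```

```text
-85 cap 91 [  1.4 -85.5  86.4] z pct [0.0718 0.0878]
0 cap 75 [ 2.8 -2.3 86.3] z pct [0.0717 0.0881]
85 cap 68 [ 0.4 78.2 86. ] z pct [0.0717 0.0877]
plate [   2.1 -169.1   62.5] [ -24.3 -181.2   50.3] [  23.5 -158.5   65.4]
{'time_s': 15.05, 'joint_positions': [0.704, 0.404, 2.153, -0.933, 0.548, 0.272], 'eef_pos': [0.48, 0.251, 0.161], 'ft_force': [0.549, -0.741, -0.022], 'finger_gap': 0.051}
[[-0.837, 0.336, 0.432], [0.284, 0.941, -0.182], [-0.468, -0.03, -0.883]]
rotvec deg [ -4.57  27.65 -11.27]
then shift cm in new tool axes [ -5.35 -26.81   0.15] | in old [ -9.1  -25.11   5.84]
```

The cloud puts the righted bottle's cap at rack (0.4, 78), 86 mm high, the same as its neighbours. The plate is at y ≈ -169. Moving above the plate.

Call:
jog_arm --deltas "60 0 0 0 -0.75 4.6 -1.9;60 0 0 0 -0.75 4.6 -1.9;60 0 0 0 -0.75 4.6 -1.9;60 0 0 0 -0.75 4.6 -1.9;60 0 0 0 -0.75 4.6 -1.9;60 0 0 0 -0.75 4.6 -1.9;60 -0.76 -3.83 0 0 0 0;60 -0.76 -3.83 0 0 0 0;60 -0.76 -3.83 0 0 0 0;60 -0.76 -3.83 0 0 0 0;60 -0.76 -3.83 0 0 0 0;60 -0.76 -3.83 0 0 0 0;60 -0.76 -3.83 0 0 0 0;60 0 0 0 0 0 0"

```text
time_s: 16.8
eef_pos: [0.497, -0.0241, 0.1613]
eef_rot: [-3.139, -0.001, 3.005]
ft_force: [-0.3, 0.8, -0.0]
finger_gap: 0.0515
```

Run:
```python
from h import *
im,d=vision.grab_frame('wrist'); cv2.imwrite('pics/w5.png',im)
go(Rtool(-7.7,0),np.r_[O+ey*-.170,.047])
# plate + mark from top & scene, current
def rk(p): q=p[:2]-O; return np.round([q@ex*1000,q@ey*1000,p[2]*1000],1)
for n in("scene",):
    im,d=vision.grab_frame(n);P=cloud(n,d);x,y,z=np.moveaxis(P,-1,0);h=cv2.cvtColor(im,cv2.COLOR_BGR2HSV)
    rx=(x-O[0])*ex[0]+(y-O[1])*ex[1]; ry=(x-O[0])*ey[0]+(y-O[1])*ey[1]
    m=(rx>.08)&(rx<.11)&(ry<-.19)&(ry>-.26)&(z>.02)&(z<.045); print("fin",m.sum(),rk(np.median(P[m],0)))
    m=(rx>.02)&(rx<.09)&(ry<-.155)&(ry>-.19)&(z>.012)&(z<.03); print("arm",m.sum(),rk(np.median(P[m],0)),np.round(np.percentile(ry[m],[5,95])*1000,1))
```

```text
{'time_s': 16.85, 'joint_positions': [-0.106, 0.383, 2.025, -0.003, 0.735, -1.539], 'eef_pos': [0.497, -0.023, 0.161], 'ft_force': [-1.042, 0.379, -0.379], 'finger_gap': 0.051}
[[-0.991, 0.135, -0.001], [0.135, 0.991, -0.002], [0.001, -0.002, -1.0]]
rotvec deg [-0.11 -0.05 -0.08]
then shift cm in new tool axes [-1.000e-02  1.200e-01  1.144e+01] | in old [-0.02  0.14 11.44]
fin 56 [  94.9 -216.4   29.2]
arm 236 [  57.  -169.9   24.5] [-178.4 -158.5]
```

View pics/w5.png

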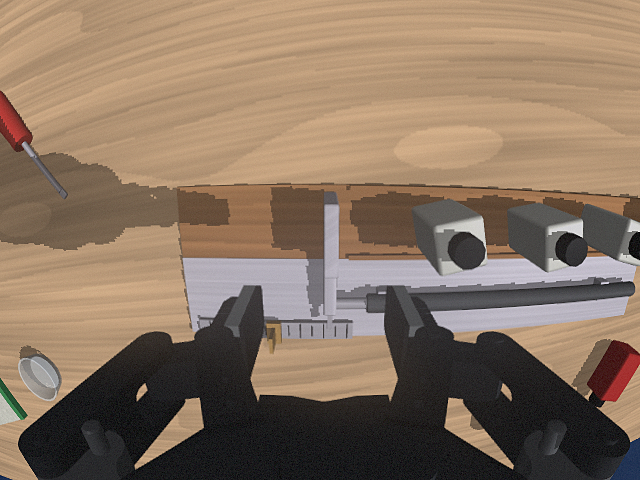

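The plate top, at (331,200), lies between the pads. I'll descend and grip.

Call:
jog_arm --deltas "60 0 0.05 2.85 0 0 0;60 0 0.05 2.85 0 0 0;60 0 0.04 2.85 0 0 0;60 0 0 2.85 0 0 0;60 0 0 0 0 0 0;0 0 0 0 0 0 0;0 0 0 0 0 0 0;0 0 0 0 0 0 0;0 0 0 0 0 0 0;0 0 0 0 0 0 0;0 0 0 0 0 0 0" --force 80

```text
time_s: 18.27
eef_pos: [0.4983, -0.02, 0.0497]
eef_rot: [-3.141, 0.003, 3.009]
ft_force: [-1.0, 4.2, 8.1]
finger_gap: 0.0088
```

Run:
```python
from h import *
p,R=st(); print(((p[:2]-O)@ey))
```

```text
{'time_s': 18.275, 'joint_positions': [-0.1, 0.574, 2.097, -0.002, 0.467, -1.536], 'eef_pos': [0.498, -0.02, 0.05], 'ft_force': [-1.04, 4.186, 8.104], 'finger_gap': 0.009}
[[-0.991, 0.133, 0.003], [0.133, 0.991, -0.001], [-0.003, -0.001, -1.0]]
-0.16817235915074047
```

Call:
jog_arm --deltas "0 0 -0.3 0 0 0 0;0 0 -0.6 0 0 0 0;0 0 -0.6 0 0 0 0;0 0 -0.6 0 0 0 0;0 0 -0.6 0 0 0 0;0 0 -0.6 0 0 0 0;0 0 -0.6 0 0 0 0;0 0 -0.4 0 0 0 0;0 0 -0.3 0 0 0 0;0 0 0 0 0 0 0;0 0 0 0 0 0 0"

```text
time_s: 19.65
eef_pos: [0.492, -0.0654, 0.0497]
eef_rot: [-3.141, 0.003, 3.009]
ft_force: [-0.8, 7.6, 9.7]
finger_gap: 0.0084
```

Run:
```python
from h import *
p,R=st(); print(((p[:2]-O)@ey))
def rk(p): q=p[:2]-O; return np.round([q@ex*1000,q@ey*1000,p[2]*1000],1)
for n in("scene","top"):
    im,d=vision.grab_frame(n);P=cloud(n,d);x,y,z=np.moveaxis(P,-1,0)
    rx=(x-O[0])*ex[0]+(y-O[1])*ex[1]; ry=(x-O[0])*ey[0]+(y-O[1])*ey[1]
    m=(rx>.086)&(rx<.11)&(ry<-.19)&(ry>-.25)&(z>.024)&(z<.045); print(n,"fin",m.sum(),rk(np.median(P[m],0)))
    m=(rx>.035)&(rx<.085)&(ry<-.175)&(ry>-.25)&(z>.013)&(z<.035); print("arm",m.sum(),rk(np.median(P[m],0)),np.round(np.percentile(ry[m],[5,95])*1000,1))
    if n=="scene": cv2.imwrite('pics/s6.png',cv2.resize(im[170:290,250:400],None,fx=5,fy=5,interpolation=cv2.INTER_CUBIC))
```

```text
{'time_s': 19.65, 'joint_positions': [-0.193, 0.573, 2.102, -0.002, 0.464, -1.629], 'eef_pos': [0.492, -0.065, 0.05], 'ft_force': [-0.848, 7.562, 9.736], 'finger_gap': 0.008}
[[-0.991, 0.133, 0.002], [0.133, 0.991, -0.001], [-0.003, -0.001, -1.0]]
-0.21407150786119747
scene fin 40 [  94.4 -216.6   33. ]
arm 221 [  64.8 -212.4   24.6] [-219.7 -179.8]
top fin 0 [nan nan nan]
  return _methods._mean(a, axis=axis, dtype=dtype,
  ret = um.true_divide(
Traceback (most recent call last):
IndexError: index -1 is out of bounds for axis 0 with size 0
```

View pics/s6.png

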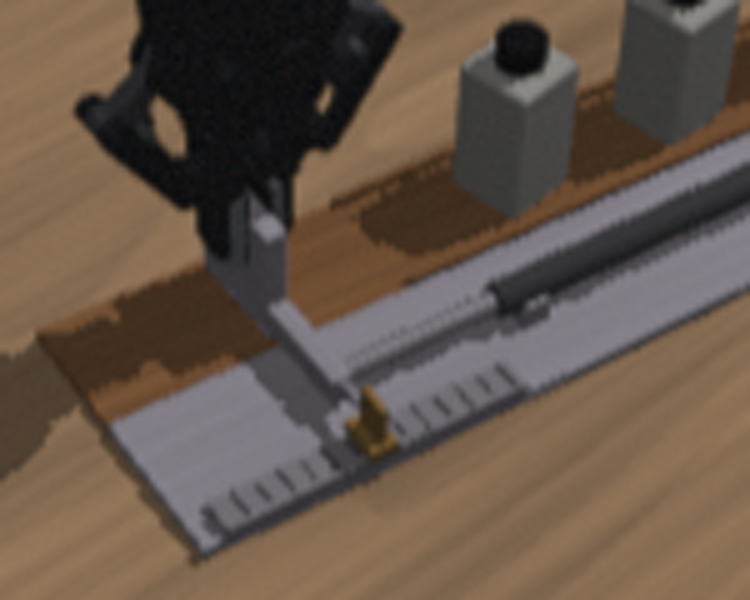

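Run:
```python
from h import *
im,d=vision.grab_frame("scene");P=cloud("scene",d);x,y,z=np.moveaxis(P,-1,0)
rx=(x-O[0])*ex[0]+(y-O[1])*ex[1]; ry=(x-O[0])*ey[0]+(y-O[1])*ey[1]
for lab,a,b,z0,z1 in(("arm",.03,.056,.0,.04),("arm2",.07,.079,.0,.04),("ptr",.078,.086,.014,.03),("fin",.086,.11,.024,.045)):
    m=(rx>a)&(rx<b)&(ry<-.203)&(ry>-.232)&(z>max(z0,.013))&(z<z1); print(lab,m.sum(),np.round(np.percentile(ry[m],[2,50,98])*1000,1) if m.any() else 0,np.median(z[m]))
for yc in(-85,0,80):
    c=O+ey*yc/1000; n=(np.hypot(x-c[0],y-c[1])<.03)&(z>.079)&(z<.092); q=np.median(P[n],0)[:2]-O; print(yc,np.round([q@ex*1e3,q@ey*1e3],1),n.sum())
st()
```

```text
arm 82 [-219.8 -217.7 -209.9] 0.026377546159556398
arm2 17 [-219.5 -215.1 -210.9] 0.0249842196448089
ptr 13 [-221.2 -216.  -213.8] 0.02247520107982424
fin 36 [-218.3 -216.9 -213.5] 0.03288179268356711
-85 [  0.8 -84.9] 89
0 [ 1.7 -0.7] 85
80 [ 0.9 79.6] 75
{'time_s': 19.8, 'joint_positions': [-0.193, 0.573, 2.102, -0.002, 0.464, -1.629], 'eef_pos': [0.492, -0.065, 0.05], 'ft_force': [-0.725, 6.949, 9.307], 'finger_gap': 0.008}
[[-0.991, 0.133, 0.002], [0.133, 0.991, -0.001], [-0.003, -0.001, -1.0]]
```

The pointer and fin agree to about 1 mm. I'll hold briefly, then hand in.

Call:
jog_arm --deltas "0 0 0 0 0 0 0;0 0 0 0 0 0 0;0 0 0 0 0 0 0;0 0 0 0 0 0 0"

```text
time_s: 20.3
eef_pos: [0.492, -0.0654, 0.0497]
eef_rot: [-3.141, 0.002, 3.009]
ft_force: [-0.7, 7.6, 9.6]
finger_gap: 0.0084
```

```bash
python3 -c "
from h import *
st(); print(env.close_job())"
```

```text
{'time_s': 20.3, 'joint_positions': [-0.193, 0.573, 2.102, -0.002, 0.464, -1.629], 'eef_pos': [0.492, -0.065, 0.05], 'ft_force': [-0.659, 7.617, 9.577], 'finger_gap': 0.008}
[[-0.991, 0.133, 0.002], [0.133, 0.991, -0.001], [-0.002, -0.001, -1.0]]
the job is handed in; nothing more can be done
None
```

The tipped bottle is upright in the lane and let go. The end stop is pulled about 46 mm out to the brass mark and still gripped there; I handed the job in at 20.3 s.

- **Standing the bottle up:** I gripped it tilted back and turned it upright as far as the arm could reach. I then set its far bottom edge on the lane floor and let it rock the last 14° onto its base.
- **Bottles:** In the last depth check the caps stood at rack y about -85, -1 and 80 mm, within 2 mm of the lane's centre line. Just after the release, all three caps measured the same height.
- **Pointer:** It is within about 1 mm of the mark (-215 against -216 mm), with about 7.6 N of spring pull on the wrist.
- **Checks that disagreed or failed:**
  - The closed jaws read 8.4 mm on the 10 mm plate.
  - The wrist shows about 9.6 N upward while holding.
  - The top camera saw nothing of the fin with the arm over it, so that check rests on the scene camera alone.
  - I did not measure the loupe, dish and screwdriver again at the end.

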